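# Feed a part through the guard of a marking press and hold it under the stamp

## Task

Seat the milled aluminium part flat and square in the pocket of the feed paddle and let go of it. Then take the paddle by its orange handle, pass its loaded head nose first through the narrow window in the yellow guard of the marking press, push the spring-loaded backstop inside right back, and finish there, still gripping the paddle and holding it in against the spring, so that I can pull the lever. Do not disturb the tin, the tape roll, the aluminium bar or the brass offcut.

Things in the scene. Friction and masses are not known exactly. Their poses are not given: they have to be found in the camera images.
- machined_part: Milled aluminium trial part, a plain block outside, 42 (its x) x 60 (its y) x 16 mm high, 0.09 kg, with a shallow milled recess and small holes in its top. Starts lying flat on the bench, recess up. Origin: centre of its underside, z up. It may go into the pocket either way round.
- feed_paddle: Loose flat feeding paddle, 0.34 kg, 232 mm long, lying on the bench: a black rectangular head 56 (x) x 74 (y) x 10 mm with a pocket, behind it a flat black shaft 18 wide and 6 mm thick, an upright orange handle, and at the rear a round steel weight (34 across, 36 long) that balances the loaded head. Origin: underside, below the pocket's middle; x points from handle to nose, z up.
- pocket (a point): Middle of the pocket's floor, 4 mm above the paddle's underside; axes as the paddle's. The pocket is 46 (x) x 64 (y) mm, 2 mm wider than the part on each side, and 6 mm deep (rim 10 mm above the underside, its upper 3 mm chamfered outwards by 2 mm). A seated part stands 10 mm above the rim, 20 mm above the underside.
- paddle_handle (a point): Middle of the orange handle, an upright plate 44 mm long (paddle's x), 12 mm thick (y) and 36 mm high from the underside, 122 mm behind the paddle's origin; this point is 24 mm above the underside. The loaded paddle balances about here. Axes as the paddle's.
- paddle_nose (a point): Middle of the front edge of the paddle's head, at its underside, 28 mm ahead of the paddle's origin (150 mm ahead of the handle's middle).
- marking_press: Blue hand-lever marking press fixed to the bench, 136 deep, 146 wide, 200 mm high (lever 230). Origin: at bench level below the middle of the front face of its yellow guard; x points from the front into the press (the way of feeding), z up. Its flat steel table, 30 mm above the bench, juts out 28 mm before the guard. The guard is 132 mm wide, yellow to 88 mm above the bench, clear to 130 mm.
- window (a point): Middle of the lower edge of the guard's window, on the front face, at table height (30 mm). Axes as the press's. The window is 76 mm wide (paddle's head 74) and 24 mm high (paddle with part 20); its lower edge is the table, on which the paddle slides in. Guard 8 mm thick. Outside, a steel lead-in at each side flares from the window's edge to about 90 mm wide, 12 mm before the guard.
- backstop (a joint): Travel in m of the brass spring-loaded backstop inside the press along the press's x: 0 = out, 0.010 = right back. At 0 its face is 54 mm behind the guard's front face. The spring needs 3 N to start and 7 N right back (paddle's nose then 64 mm behind the guard's front face), and pushes the paddle back if it is let go.
- paste_tin: Bystander: round paste tin with a green lid, 66 mm across, 26 mm high. Origin: centre of its underside.
- tape_roll: Bystander: roll of black tape lying flat, 62 mm across, 19 mm high. Origin: centre of its underside.
- stock_bar: Bystander: aluminium bar 20 x 115 (its y) x 20 mm lying on the bench. Origin: centre of its underside.
- brass_offcut: Bystander: brass offcut 16 x 70 (its y) x 16 mm lying on the bench. Origin: centre of its underside.
Things that resemble listed ones, but are neither listed nor needed, are in the scene too. There is more than one size of the machined_part; the job needs the larger.

How it is judged (in metres and radians):
On the way, in this order (a step that is already met when the one before it is completed fails the run):
1. the part lies flat and square in the pocket of the paddle, let go, the paddle still outside the guard (z of machined_part in the frame of feed_paddle between 0.0025 and 0.006 m and horizontal distance between machined_part and feed_paddle below 0.004 m and angle between the z axis of machined_part and the z axis of feed_paddle, either way round below 0.06 rad and angle between the x axis of machined_part and the x axis of feed_paddle, either way round below 0.09 rad and contact force between the fingers and machined_part below 0.1 N and x of paddle_nose in the frame of marking_press below 0 m), for 0.2 s.
2. the paddle, gripped, has its nose through the window (x of paddle_nose in the frame of marking_press above 0.012 m and y of paddle_nose in the frame of marking_press between -0.004 and 0.004 m and contact force between the fingers and feed_paddle above 1 N), for 0.1 s.
At the end, for the whole second after the job is handed in: At rest, gripped at the handle (TCP within 40 mm, over 2 N), the paddle's nose is 58 mm or more past the guard's front, within 4 mm of the window's middle, 0.08 rad of square; backstop over 6 mm back; part on the pocket floor (2 mm), centred (4 mm), flat (0.06 rad), square (0.09 rad) (value of joint backstop above 0.006 m and x of paddle_nose in the frame of marking_press above 0.058 m and y of paddle_nose in the frame of marking_press between -0.004 and 0.004 m and angle between the x axis of feed_paddle and the x axis of marking_press, either way round below 0.08 rad and contact force between the fingers and feed_paddle above 2 N and linear speed of feed_paddle below 0.02 m/s and z of machined_part in the frame of feed_paddle between 0.0025 and 0.006 m and horizontal distance between machined_part and feed_paddle below 0.004 m and angle between the z axis of machined_part and the z axis of feed_paddle, either way round below 0.06 rad and angle between the x axis of machined_part and the x axis of feed_paddle, either way round below 0.09 rad and distance between the grasp point and paddle_handle below 0.04 m); the arm keeps its last pose, push and grip.
It fails at once if the tin, the tape roll, the aluminium bar or the brass offcut is pushed more than 20 mm from its place (distance of any of paste_tin, tape_roll, stock_bar, brass_offcut from where it was at the start of the episode above 0.02 m).
It also fails if it takes over 72 s, if anything falls off the work surface, if the arm or the gripper's body presses on something with over 40 N, if the wrist force passes 120 N, or if a joint passes its speed limit or range.

## Robot

A 6-joint arm with a two-finger parallel gripper is mounted at the origin on a cart in front of the work surface, level with it; the furniture and walls round the work are solid. World frame = base frame: x ahead of the robot, y to its left, z up, the work surface at z = 0. Lengths are in mm, angles in rad, forces in N, time in s.
With the tool pointing down it reaches from about 300 to 775 mm from the base axis. Payload 14.6 kg.
Tool frame: the origin (TCP) lies between the finger pads, 19 mm behind the fingertips; this is the grasp point; z points along the fingers, y is the line along which they close (so a half turn about z gives the same grasp; the last joint's range is limited). The gripper opens to 94 mm and grips with 3 to 60 N. Pads are 16 mm wide; open, the fingers measure 119 mm over their backs; the gripper's body (75 mm by 177 mm) begins 78 mm behind the grasp point.
Start: joints at [-1.403, 0.3, 1.521, -0, 1.321, -0.067], TCP at [127.95, -534.9, 224.246] pointing down, gripper open.
Joint ranges: [-3.03, 3.03], [-0.79, 2.21], [0.23, 2.52], [-1.04, 4.18], [0, 3.07], [-2.55, 2.55]. Speed limits (rad/s): [2.22, 2.22, 2.57, 3.14, 3.14, 3.14].

## Interface

Orientations are given as a rotation vector (axis times angle).
In Python, from cell import arm, eyes, order, look_for, trace gives the robot as it stands.
- The arm moves only by the shell command python3 -m pendant 'ROWS' [OPENING] [FORCE]. ROWS is a JSON list of rows, 1 to 8 of them, each an object with the fields x, y, z (the shift in mm), wx, wy, wz (a rotation vector in rad); a field left out counts as zero; each row shifts and turns the commanded pose from where the row before left it, along the tool's axes as they then stand; what a row does not reach is not made up. A row lasts 1/8 s, in which the tool goes at most 62.5 mm and 0.188 rad, less where a joint would pass 70% of its speed; a pose out of reach is approached as far as the arm can. OPENING is the finger opening in mm, set as the command begins (- or left out keeps the last). The fingers move at their own pace and stop on an object; FORCE is the grip in N (left out, the last holds). Time passes only in rows, so rows that do not move let the fingers close. It prints the time, the measured TCP pose, the force, the opening and the grip force at its end. Input that does not fit is refused with a message, and nothing moves.
- arm.sense(): the state, without advancing time (a new reading comes with each control period).
- eyes.camera(name): name is "side" or "top"; returns the picture (400x640x3 uint8, blue, green, red); there is no depth.
- eyes.camera_model(name): a dict with "fx", "fy", "cx", "cy" (pixels), "R" (3x3) and "t" (3): a world point X has camera coordinates R X + t. Camera axes: x right, y down, z forward; pixel columns grow to the right and rows downward; lengths in mm; the calibration is good to about 2 mm. A picture is of the moment at which its call begins. camera_model takes no time and is no camera call.
- order.hand_in(): hands the job in; it is judged then, once.
Trained networks look in the newest picture that a camera, given by its name, has taken for a name from the list of things; names that differ only in an ending like _2 or _b are one class to them, and where a whole thing is asked for, a point or a joint stands for the part that bears it (a point fixed in the world has none). Each returns a list of dicts, best first, with "p" (0 to 1); they miss things now and then, are a little off and sometimes report something else, mostly with a low value. They report only what shows in the picture. A call takes as long as a camera call. They do not tell look-alikes from the thing itself.
- look_for(camera, thing): "xy" ([column, row] in pixels, amid what is visible of it).
- trace(camera, thing): "pixels" (400x640 bool, what is visible of it) and "xy" ([column, row] in pixels, amid what is visible of it).
The state is a dict: "t": time; "joint_positions": joint angles; "qd": joint speeds; "effort": joint torques, N m; "position": TCP position; "tool_rot": TCP orientation; "force": force on the tool from outside, world axes, zero at the start; "ft_torque": the same for the moment, N m; "width": finger opening in mm; "grasp_force": force on a finger pad.
Only numpy, scipy, OpenCV 4.12 (cv2) and the standard library are available. Lean on these libraries where they do the work, as an engineer would, in place of code of your own. Each camera call takes 0.05 s, during which the arm holds its last target. There are 200 camera calls.

## Working session

There is one attempt and no reset: what is moved stays moved. The work goes in short steps, Python scripts to look and compute and a shell command to move; the robot and the scene stay as the last step left them, time stands still between calls to the robot, and variables do not carry over. Pictures are saved under pics/ and viewed, at most 10 in all, crops included, and the job is handed in when it is done.

```bash
mkdir -p pics; ls; cat > h.py <<'E'
import numpy as np,cv2
from cell import arm,eyes,order,look_for,trace
def ray(cam,px,z):
    m=eyes.camera_model(cam);R=np.array(m["R"]);t=np.array(m["t"])
    d=R.T@np.array([(px[0]-m["cx"])/m["fx"],(px[1]-m["cy"])/m["fy"],1]);c=-R.T@t
    return c+d*(z-c[2])/d[2]
def proj(cam,X):
    m=eyes.camera_model(cam);p=np.array(m["R"])@np.array(X)+np.array(m["t"])
    return np.array([m["fx"]*p[0]/p[2]+m["cx"],m["fy"]*p[1]/p[2]+m["cy"]])
E
python3 - <<'E'
from h import *
for c in("side","top"):
    cv2.imwrite(f"pics/{c}0.png",eyes.camera(c))
    m=eyes.camera_model(c);print(c,m,-np.array(m["R"]).T@np.array(m["t"]))
    for n in("machined_part","feed_paddle","paddle_handle","marking_press","paste_tin","tape_roll","stock_bar","brass_offcut"):
        for d in look_for(c,n):print(c,n,np.round(d["xy"]),round(d["p"],2))
print(arm.sense())
E
```

```text
pics
side {'fx': 415.5282846632239, 'fy': 415.5282846632239, 'cx': 317.83060363237826, 'cy': 199.89799514443214, 'R': array([[-0.64159994, -0.76694869, -0.01179919],
       [-0.57767269,  0.49326459, -0.65037244],
       [ 0.50462241, -0.41046285, -0.75952384]]), 't': array([361.3330182 , 338.62457984, 893.07224493])} [-23.218858   476.66535215 902.80519354]
side machined_part [236. 288.] 0.75
side machined_part [275. 267.] 0.66
side feed_paddle [371. 192.] 0.6
side feed_paddle [236. 286.] 0.33
side paddle_handle [372. 190.] 0.77
side marking_press [265. 186.] 0.81
side marking_press [371. 189.] 0.55
side marking_press [413. 144.] 0.34
side tape_roll [413. 142.] 0.75
side stock_bar [372. 190.] 0.73
side stock_bar [190. 279.] 0.64
side stock_bar [208. 252.] 0.58
side brass_offcut [208. 251.] 0.7
top {'fx': 479.57581166553393, 'fy': 479.57581166553393, 'cx': 317.5172175365363, 'cy': 201.58721822501735, 'R': array([[ 0.02351029, -0.99971345, -0.00450334],
       [-0.99352022, -0.02286313, -0.11133219],
       [ 0.11119733,  0.00709161, -0.99377304]]), 't': array([ -10.79501686,  566.921
[... 334 characters left out ...]
': 0.9, 'joint_positions': array([-1.40258216e+00,  2.99915718e-01,  1.52099715e+00, -1.29328985e-05,
        1.32073105e+00, -6.66032739e-02]), 'qd': array([-5.23674252e-04, -2.28664528e-05,  9.93345781e-04,  4.39920450e-04,
       -1.70039928e-04, -1.09831888e-03]), 'effort': array([ 4.10358962e-04, -5.31661570e+01, -3.52905893e+01,  7.08374963e-02,
        2.12866830e-02,  1.91755817e-05]), 'position': array([ 127.955546  , -534.89181871,  224.23816108]), 'tool_rot': array([-3.11991359e+00, -3.68002600e-01,  2.37467136e-05]), 'force': array([ 0.1184989 ,  0.39179654, -0.62126445]), 'ft_torque': array([ 0.007889  , -0.01516116,  0.06523493]), 'grasp_force': 0.0, 'width': 93.81430553844064}
```

View pics/side0.png

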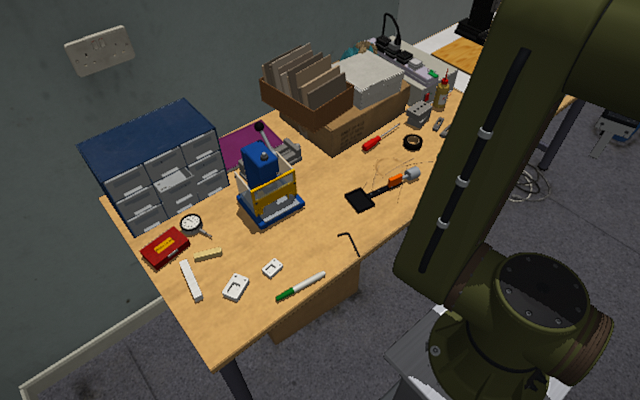

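View pics/top0.png

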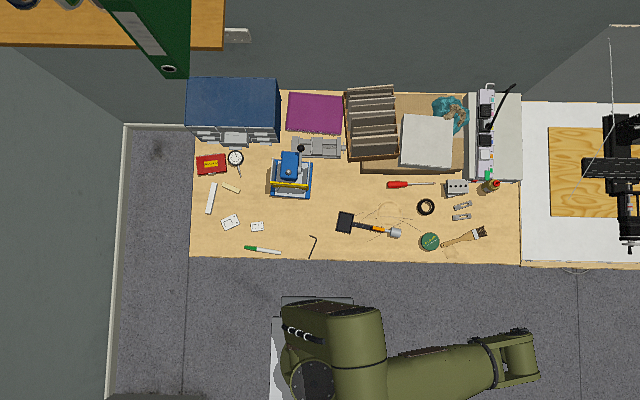

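Side view: there are two recessed aluminium parts, the larger at (236,288) and the smaller at (273,268). The paddle head is at (360,200), its handle at (396,180), and the press is at (268,185). In the top view the larger part is at (230,222) and the smaller at (257,227), the paddle lies at (345–396, 222–232) with its nose to the left, and the press is at (290,180). I'll trace these, fit poses and confirm with one crop.

```bash
cat >> h.py <<'E'
from scipy.optimize import minimize
def box(x0,x1,y0,y1,z0,z1): return np.array([[x,y,z] for x in(x0,x1) for y in(y0,y1) for z in(z0,z1)],float)
PART=[box(-21,21,-30,30,0,16)]
PAD=[box(-28,28,-37,37,0,10),box(-110,-28,-9,9,0,6),box(-144,-100,-6,6,0,36)]
def sil(cam,boxes,p,z=0,S=8,org=(0,0),shape=(400,640)):
    c,s=np.cos(p[2]),np.sin(p[2]);R=np.array([[c,-s,0],[s,c,0],[0,0,1]])
    im=np.zeros((shape[0]*S,shape[1]*S),np.uint8)
    for b in boxes:
        q=np.array([proj(cam,R@v+[p[0],p[1],z]) for v in b])-org
        cv2.fillConvexPoly(im,cv2.convexHull(np.round((q+.5)*S).astype(np.int32)),255)
    return cv2.resize(im,(shape[1],shape[0]),interpolation=cv2.INTER_AREA)/255.
def fit(masks,boxes,p0,z=0):
    data=[]
    for cam,m in masks.items():
        ys,xs=np.where(m);o=np.array([xs.min()-12,ys.min()-12]);sh=(np.ptp(ys)+25,np.ptp(xs)+25)
        data.append((cam,m[o[1]:o[1]+sh[0],o[0]:o[0]+sh[1]].astype(float),o,sh))
    def cost(p): return sum(np.abs(sil(c,boxes,p,z,8,o,m.shape)-m).sum()/m.sum() for c,m,o,sh in data)
    r=minimize(cost,p0,method="Nelder-Mead",options=dict(initial_simplex=np.array([p0]+[np.array(p0)+d for d in((12,0,0),(0,12,0),(0,0,.25))]),xatol=.05,fatol=1e-4))
    return r.x,r.fun
E
python3 - <<'E'
from h import *
ims={c:eyes.camera(c) for c in("side","top")}
for n in("machined_part","feed_paddle","marking_press"):
  for c in ims:
    for i,d in enumerate(trace(c,n)):
        m=d["pixels"];np.save(f"m_{c}_{n}_{i}.npy",m)
        (cx,cy),wh,a=cv2.minAreaRect(np.argwhere(m)[:,::-1].astype(np.float32))
        print(c,n,i,round(d["p"],2),m.sum(),np.round(d["xy"]),np.round(ray(c,(cx,cy),8)),np.round(wh),round(a))
s=ims["side"]
a=cv2.resize(s[255:310,200:300],(800,440),interpolation=cv2.INTER_CUBIC)[:, :600]
b=cv2.resize(s[120:235,225:430],(800,449),interpolation=cv2.INTER_CUBIC)
cv2.imwrite("pics/crop1.png",a);cv2.imwrite("pics/crop2.png",b)
E
```

```text
side machined_part 0 0.81 496 [236. 286.] [491. 322.   8.] [19. 29.] 32
side machined_part 1 0.2 288 [411. 144.] [ 566. -397.    8.] [16. 20.] 90
top machined_part 0 0.68 71 [257. 232.] [475. 222.   8.] [ 6. 10.] 90
top machined_part 1 0.52 183 [228. 222.] [488. 322.   8.] [11. 17.] 63
side feed_paddle 0 0.78 1069 [371. 194.] [ 475. -177.    8.] [26. 79.] 69
side feed_paddle 1 0.44 4204 [262. 186.] [754.  66.   8.] [96. 65.] 56
top feed_paddle 0 0.69 590 [351. 226.] [ 483. -186.    8.] [65. 21.] 11
top feed_paddle 1 0.49 306 [426. 242.] [ 437. -408.    8.] [19. 19.] 90
side marking_press 0 0.93 4064 [263. 188.] [755.  65.   8.] [96. 63.] 56
top marking_press 0 0.76 1760 [290. 176.] [685. 103.   8.] [42. 54.] 5
top marking_press 1 0.23 200 [211. 197.] [574. 396.   8.] [ 7. 31.] 13
```

View pics/crop1.png

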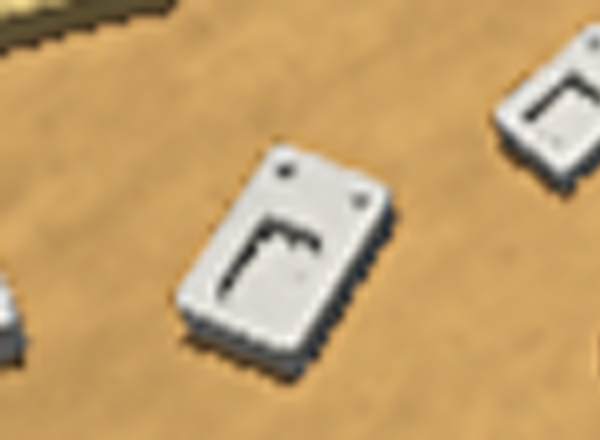

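View pics/crop2.png

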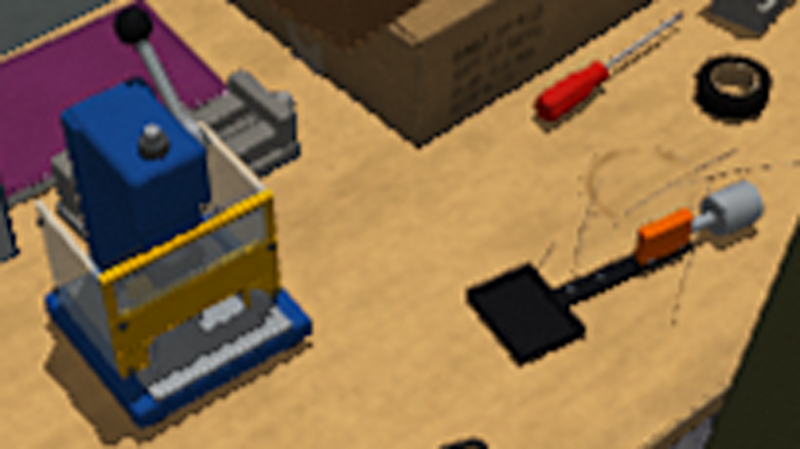

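The crop shows the part at about (236,287) in the side view as the larger one: two holes, L-shaped recess, about 42x60. The neighbour at (273,268) is clearly smaller. In the second crop the press guard is yellow with its window facing the robot, and the paddle lies with its nose towards +y. Now the pose fits.

```bash
cat > loc.py <<'E'
from h import *
ims={c:eyes.camera(c) for c in("side","top")}
L=lambda f:np.load(f)
mp={"side":L("m_side_machined_part_0.npy"),"top":L("m_top_machined_part_1.npy")}
def yel(c):
    h=cv2.cvtColor(ims[c],cv2.COLOR_BGR2HSV)
    m=(h[...,0]>20)&(h[...,0]<32)&(h[...,1]>190)&(h[...,2]>60)
    near=np.zeros((400,640),bool); ys,xs=np.where(L(f"m_{c}_marking_press_0.npy")); near[ys.min()-5:ys.max()+5,xs.min()-5:xs.max()+5]=1
    return m&near
G=[box(0,8,-66,66,54,88),box(0,8,38,66,30,88),box(0,8,-66,-38,30,88)]
def clean(m,box):
    k=np.zeros_like(m);k[box[1]:box[3],box[0]:box[2]]=1;return m&k
mpad={c:L(f"m_{c}_feed_paddle_0.npy") for c in ims}
def padcol(c):
    h=cv2.cvtColor(ims[c],cv2.COLOR_BGR2HSV);ys,xs=np.where(mpad[c]);k=np.zeros((400,640),bool);k[ys.min()-8:ys.max()+8,xs.min()-8:xs.max()+8]=1
    return k&((h[...,2]<50)|((h[...,0]<13)&(h[...,1]>190)&(h[...,2]>90)))
for c in ims:
    print("part",c,fit({c:mp[c]},PART,min(( [490,322,a] for a in np.arange(0,3.1,.4)),key=lambda p:np.abs(sil(c,PART,p)-mp[c]).sum())))
    y=yel(c);print("yellow",y.sum());np.save(f"y_{c}.npy",y)
    print("guard",c,fit({c:y},G if c=="side" else [box(0,8,-66,66,80,88)],[640,85,0.]))
    q=padcol(c);q=clean(q,(0,0,640,400));print("padcol",q.sum());
    print("pad",c,fit({c:q},PAD,[500,-115,1.6]))
E
python3 loc.py
```

```text
part side (array([4.90651801e+02, 3.21259505e+02, 4.72282139e-01]), np.float64(0.06040480708412397))
yellow 627Traceback (most recent call last):
  File "loc.py", line 20, in <module>
    print("guard",c,fit({c:y},G if c=="side" else [box(0,8,-66,66,80,88)],[640,85,0.]))
                    ~~~^^^^^^^^^^^^^^^^^^^^^^^^^^^^^^^^^^^^^^^^^^^^^^^^^^^^^^^^^^^^^^^
  File "h.py", line 27, in fit
    r=minimize(cost,p0,method="Nelder-Mead",options=dict(initial_simplex=np.array([p0]+[np.array(p0)+d for d in((12,0,0),(0,12,0),(0,0,.25))]),xatol=.05,fatol=1e-4))
    res = _minimize_neldermead(fun, x0, args, callback, bounds=bounds,
                               **options)
    fxc = func(xc)
    fx = function(np.copy(x), *(wrapper_args + args))
  File "h.py", line 26, in cost
    def cost(p): return sum(np.abs(sil(c,boxes,p,z,8,o,m.shape)-m).sum()/m.sum() for c,m,o,sh in data)
                        ~~~^^^^^^^^^^^^^^^^^^^^^^^^^^^^^^^^^^^^^^^^^^^^^^^^^^^^^^^^^^^^^^^^^^^^^^^^^^^
  File "h.py", line 26, in <genexpr>
    def cost(p): return sum(np.abs(sil(c,boxes,p,z,8,o,m.shape)-m).sum()/m.sum() for c,m,o,sh in data)
                                   ~~~^^^^^^^^^^^^^^^^^^^^^^^^^
  File "h.py", line 18, in sil
    q=np.array([proj(cam,R@v+[p[0],p[1],z]) for v in b])-org
                ~~~~^^^^^^^^^^^^^^^^^^^^^^^
  File "h.py", line 8, in proj
    m=eyes.camera_model(cam);p=np.array(m["R"])@np.array(X)+np.array(m["t"])
ValueError: time passes only in moves, steps and waits
```

```bash
python3 - <<'E'
import re
s=open("h.py").read()
s=s.replace('def ray','CM={c:eyes.camera_model(c) for c in("side","top")}\ndef ray',1).replace('m=eyes.camera_model(cam)','m=CM[cam]')
open("h.py","w").write(s)
E
time python3 loc.py
```

```text
part side (array([4.90651801e+02, 3.21259505e+02, 4.72282139e-01]), np.float64(0.06040480708412397))
yellow 623
guard side (array([ 6.14644910e+02,  1.02396438e+02, -2.61283758e-02]), np.float64(0.5638623988921411))
padcol 943
pad side (array([497.68510618, -97.71705845,   1.37627634]), np.float64(0.4267273823633377))
part top (array([4.87657436e+02, 3.21075601e+02, 4.37722370e-01]), np.float64(0.14430515375549127))
yellow 145
guard top (array([ 6.19516724e+02,  1.06314837e+02, -6.54876324e-02]), np.float64(0.6718323191345503))
padcol 135
pad top (array([496.96920032, -97.8705498 ,   1.36352486]), np.float64(2.5421931735657224))
real	0m3.623s
user	0m2.276s
sys	0m0.290s
```

```bash
cat >> loc.py <<'E'
def draw(im,c,boxes,p,z=0,k=5,o=(0,0),col=(0,255,0)):
    cs,sn=np.cos(p[2]),np.sin(p[2]);R=np.array([[cs,-sn,0],[sn,cs,0],[0,0,1]])
    for b in boxes:
        q=(np.array([proj(c,R@v+[p[0],p[1],z]) for v in b])-o+.5)*k
        for i in range(8):
            for j in range(i):
                if (b[i]!=b[j]).sum()==1: cv2.line(im,tuple(int(v) for v in q[i]),tuple(int(v) for v in q[j]),col,1)
E
cat > ov.py <<'E'
from loc import *
def tile(c,o,w,h,k,items):
    im=cv2.resize(ims[c][o[1]:o[1]+h,o[0]:o[0]+w],None,fx=k,fy=k,interpolation=cv2.INTER_NEAREST)
    for b,p in items: draw(im,c,b,p,0,k,o)
    return im
g=[614.6,102.4,-.026];p=[497.7,-97.7,1.376]
a=tile("side",(235,140),80,100,5,[(G,g)]);b=tile("side",(340,160),80,60,5,[(PAD,p)]);d=tile("top",(335,205),80,40,5,[(PAD,p)])
cv2.imwrite("pics/ov1.png",np.hstack([a,np.vstack([b,d])]))
E
python3 ov.py >/dev/null
```

```text
(no output)
```

View pics/ov1.png

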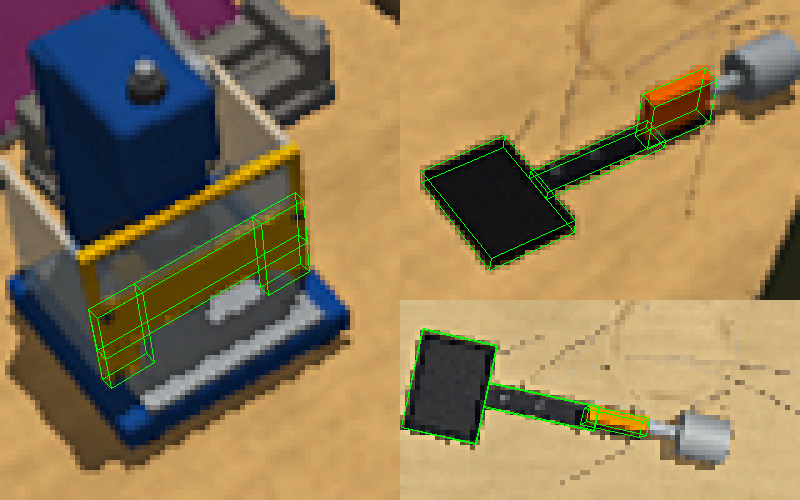

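Both paddle overlays match closely: head, shaft and handle outlines line up in both views. The guard fit sits on the yellow plate's lower edge, from (256,213) to (296,198). The part is at about (490,321) with yaw 0.46. Next I'll write a move-delta helper and refine the guard.

```bash
cat > go.py <<'E'
import sys,numpy as np
from scipy.spatial.transform import Rotation as Ro
from cell import arm
s=arm.sense();R=Ro.from_rotvec(s["tool_rot"]);x=R.as_matrix()
p=np.array(s["position"]);print("t",round(s["t"],2),"p",p.round(1),"psi",round(np.arctan2(x[1,0],x[0,0]),3),"tilt",x[:2,2].round(3),"F",s["force"].round(1),"w",round(s["width"],1),"g",round(s["grasp_force"],1))
for a in sys.argv[1:]:
    X,Y,Z,psi=map(float,a.split(","))
    T=Ro.from_matrix(np.array([[np.cos(psi),np.sin(psi),0],[np.sin(psi),-np.cos(psi),0],[0,0,-1.]]))
    print(a,"d",(x.T@(np.array([X,Y,Z])-p)).round(1),"rot",(R.inv()*T).as_rotvec().round(3))
    p=np.array([X,Y,Z]);R=T;x=R.as_matrix()
E
python3 go.py 400,-250,200,.465 490,321.2,110,.465
cat > guard.py <<'E'
from loc import *
T=[box(0,8,-66,66,125,130),box(0,8,-66,-62,30,130),box(0,8,62,66,30,130)]
for c in("side","top"):
    y=np.load(f"y_{c}.npy")
    for g in ([G+T] if c=="side" else [G+T,T]): print(c,fit({c:y},g,[614,102,-.03]))
print("both",fit({c:np.load(f"y_{c}.npy") for c in("side","top")},G+T,[614,102,-.03]))
E
python3 guard.py | tail -4
```

```text
t 1.6 p [ 127.9 -534.9  224.2] psi 0.235 tilt [ 0. -0.] F [ 0.5  0.3 -0.3] w 94.5 g 0.0
400,-250,200,.465 d [ 330.9 -213.8   24.3] rot [ 0.   -0.   -0.23]
490,321.2,110,.465 d [ 336.6 -470.2   90. ] rot [0. 0. 0.]
side (array([ 6.14694112e+02,  1.02437799e+02, -4.82667827e-02]), np.float64(0.3827337676643692))
top (array([ 6.13573564e+02,  1.03743205e+02, -7.44837459e-02]), np.float64(0.515310233682514))
top (array([ 6.13237800e+02,  1.04521974e+02, -4.52769335e-02]), np.float64(0.690894439967768))
both (array([ 6.13926673e+02,  1.03432294e+02, -7.18168820e-02]), np.float64(0.9265840428829681))
```

```bash
python3 -m pendant '[{"x":47,"y":-30.5,"z":3.5},{"x":47,"y":-30.5,"z":3.5},{"x":47,"y":-30.5,"z":3.5},{"x":47,"y":-30.5,"z":3.5},{"x":47,"y":-30.5,"z":3.5},{"x":47,"y":-30.5,"z":3.5},{"x":49,"y":-31,"z":3,"wz":-0.115},{"wz":-0.115}]' 94 20; python3 go.py 490,321.2,110,.465
```

```text
t: 2.7
position: [402.0, -247.2, 200.1]
tool_rot: [-3.054, -0.736, -0.0]
force: [-0.3, -0.5, -0.1]
width: 93.8
grasp_force: 0.0
t 2.7 p [ 402.  -247.2  200.1] psi 0.473 tilt [0. 0.] F [-0.3 -0.5 -0.1] w 93.8 g 0.0
490,321.2,110,.465 d [ 337.4 -465.8   90.3] rot [-0.    -0.     0.008]
```

```bash
python3 -m pendant '[{"x":31,"y":-42},{"x":31,"y":-42},{"x":31,"y":-42},{"x":31,"y":-42},{"x":31,"y":-42},{"x":31,"y":-42},{"x":31,"y":-42},{"x":31,"y":-42,"z":30}]'; python3 -m pendant '[{"x":31,"y":-42,"z":30},{"x":31,"y":-42,"z":30},{"x":27,"y":-46},{"wz":0.008},{}]'; python3 go.py 490,321.2,28,.465
```

```text
t: 3.7
position: [472.3, 163.8, 171.7]
tool_rot: [-3.057, -0.724, -0.007]
force: [1.1, 0.7, -0.4]
width: 94.1
grasp_force: 0.0
t: 4.32
position: [492.4, 317.4, 110.1]
tool_rot: [3.06, 0.711, -0.0]
force: [-0.5, -0.6, 0.2]
width: 93.5
grasp_force: 0.0
t 4.33 p [492.4 317.4 110.1] psi 0.457 tilt [-0. -0.] F [-0.5 -0.6  0.2] w 93.5 g 0.0
490,321.2,28,.465 d [-0.4 -4.5 82.1] rot [ 0.     0.    -0.008]
```

```bash
python3 -m pendant '[{"y":-4.5,"z":30},{"z":30},{"z":15,"wz":-0.008},{"z":8},{}]' 94 20; python3 -m pendant '[{},{},{},{},{},{},{},{}]' 50 20; python3 go.py
```

```text
t: 4.95
position: [490.7, 321.7, 27.6]
tool_rot: [-3.057, -0.723, -0.0]
force: [-0.4, -0.2, -0.7]
width: 93.8
grasp_force: 0.0
t: 5.95
position: [490.5, 322.0, 27.4]
tool_rot: [-3.057, -0.723, -0.0]
force: [-1.5, -0.8, 5.0]
width: 59.5
grasp_force: 20.0
t 5.95 p [490.5 322.   27.4] psi 0.465 tilt [0. 0.] F [-1.5 -0.8  5. ] w 59.5 g 20.0
```

```bash
python3 -m pendant '[{"z":-20},{"z":-40},{"z":-40},{}]'; python3 go.py 497.4,-97.8,127,.465 497.4,-97.8,60,1.37
```

```text
t: 6.45
position: [491.7, 322.6, 131.4]
tool_rot: [-3.055, -0.723, -0.009]
force: [0.2, 0.6, -2.2]
width: 59.8
grasp_force: 20.0
t 6.45 p [491.7 322.6 131.4] psi 0.465 tilt [0.005 0.003] F [ 0.2  0.6 -2.2] w 59.8 g 20.0
497.4,-97.8,127,.465 d [-183.3  378.3    3.2] rot [-0.    -0.006 -0.   ]
497.4,-97.8,60,1.37 d [ 0.  0. 67.] rot [ 0.     0.    -0.905]
```

```bash
python3 -m pendant '[{"x":-23,"y":47},{"x":-23,"y":47},{"x":-23,"y":47},{"x":-23,"y":47},{"x":-23,"y":47},{"x":-23,"y":47},{"x":-23,"y":48},{"x":-22,"y":48,"z":3,"wy":-0.006}]'; python3 -m pendant '[{"wz":-0.181},{"wz":-0.181},{"wz":-0.181},{"wz":-0.181},{"wz":-0.181},{}]'; python3 go.py 497.4,-97.8,60,1.37
```

```text
t: 7.45
position: [495.8, -99.8, 124.2]
tool_rot: [3.056, 0.723, -0.01]
force: [0.7, 0.3, -1.4]
width: 59.6
grasp_force: 20.0
t: 8.2
position: [496.0, -98.0, 123.9]
tool_rot: [-2.433, -1.985, 0.01]
force: [0.6, 1.0, -0.7]
width: 59.6
grasp_force: 20.0
t 8.2 p [496.  -98.  123.9] psi 1.369 tilt [-0.006 -0.002] F [ 0.6  1.  -0.7] w 59.6 g 20.0
497.4,-97.8,60,1.37 d [ 0.7  1.7 63.9] rot [-0.006  0.004 -0.001]
```

```bash
python3 -m pendant '[{"x":0.5,"y":1,"z":32},{"y":0.4,"z":32,"wx":-0.006,"wy":0.004},{},{}]'; python3 go.py 497.4,-97.8,31.5,1.37; cat > ov2.py <<'E'
from loc import *
from cell import arm
s=arm.sense();z=s["position"][2]-27.4
def tile(c,o,w,h,k,items):
    im=cv2.resize(ims[c][o[1]:o[1]+h,o[0]:o[0]+w],None,fx=k,fy=k,interpolation=cv2.INTER_CUBIC)
    for b,p,zz,col in items: draw(im,c,b,p,zz,k,o,col)
    return im
p=[497.4,-97.8,1.37];q=[*s["position"][:2],1.37]
it=[(PAD,p,0,(0,255,0)),(PART,q,z,(0,0,255))]
cv2.imwrite("pics/ov2.png",np.hstack([tile("side",(325,165),50,60,8,it),tile("top",(325,195),50,60,8,it)]))
E
python3 ov2.py >/dev/null
```

```text
t: 8.7
position: [497.9, -98.1, 61.3]
tool_rot: [2.434, 1.984, 0.002]
force: [-0.2, -0.2, -0.2]
width: 59.9
grasp_force: 20.0
t 8.7 p [497.9 -98.1  61.3] psi 1.368 tilt [ 0.002 -0.   ] F [-0.2 -0.2 -0.2] w 59.9 g 20.0
497.4,-97.8,31.5,1.37 d [ 0.2 -0.6 29.8] rot [ 0.002 -0.    -0.002]
```

View pics/ov2.png

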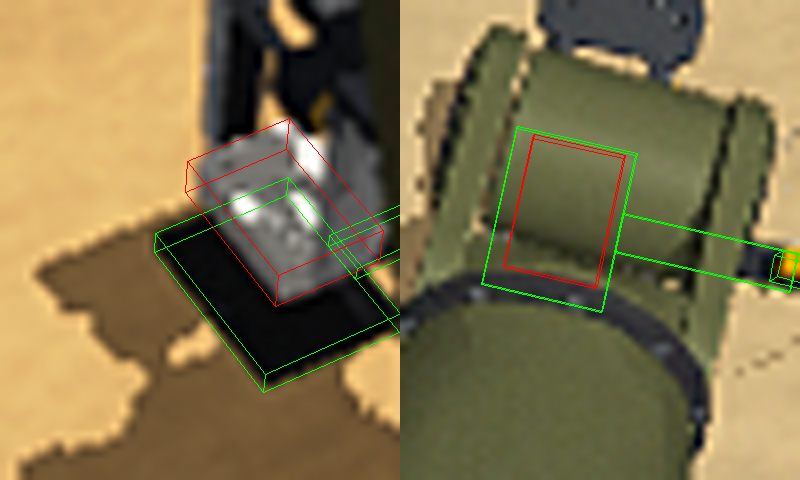

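In the side tile the gripped part sits about 1 px (2 mm) nearer the handle than the red outline, while the paddle matches its green outline. So I'll shift 1.7 mm along tool x and lower.

```bash
python3 -m pendant '[{"x":1.7,"y":-0.6,"z":12,"wx":0.002,"wz":-0.002},{"z":8},{"z":4},{"z":2},{"z":2},{"z":1},{}]'; python3 go.py 497.4,-97.8,31.5,1.37
```

```text
t: 9.68
position: [497.3, -96.2, 31.4]
tool_rot: [-2.431, -1.989, 0.0]
force: [-0.3, 0.1, 1.2]
width: 59.8
grasp_force: 20.0
t 9.68 p [497.3 -96.2  31.4] psi 1.372 tilt [-0.  0.] F [-0.3  0.1  1.2] w 59.8 g 20.0
497.4,-97.8,31.5,1.37 d [-1.5  0.4 -0.1] rot [-0.    -0.     0.002]
```

```bash
python3 -m pendant '[{},{},{},{},{"z":-10},{"z":-40},{"z":-50}]' 80; python3 -m pendant '[{"x":-45,"y":-42},{"x":-45,"y":-42},{"x":-45,"y":-42},{}]';  cat > ov3.py <<'E'
from loc import *
from cell import arm
def tile(c,o,w,h,k,items):
    im=cv2.resize(ims[c][o[1]:o[1]+h,o[0]:o[0]+w],None,fx=k,fy=k,interpolation=cv2.INTER_CUBIC)
    for b,p,zz,col in items: draw(im,c,b,p,zz,k,o,col)
    return im
p=[497.4,-97.8,1.37]
it=[(PAD,p,0,(0,255,0)),(PART,p,4,(0,0,255))]
cv2.imwrite("pics/ov3.png",np.hstack([tile("side",(335,160),80,60,6,it),tile("top",(330,195),50,60,6,it)]))
E
python3 ov3.py >/dev/null; python3 go.py
```

```text
t: 10.55
position: [496.8, -96.1, 132.5]
tool_rot: [-2.43, -1.989, 0.002]
force: [-0.3, -0.2, 0.3]
width: 80.3
grasp_force: 0.0
t: 11.05
position: [344.9, -205.4, 132.1]
tool_rot: [2.435, 1.984, -0.0]
force: [1.5, -0.1, 0.8]
width: 79.9
grasp_force: 0.0
t 11.15 p [ 347.3 -204.   132. ] psi 1.37 tilt [ 0.001 -0.   ] F [0.2 0.2 0.1] w 80.0 g 0.0
```

View pics/ov3.png

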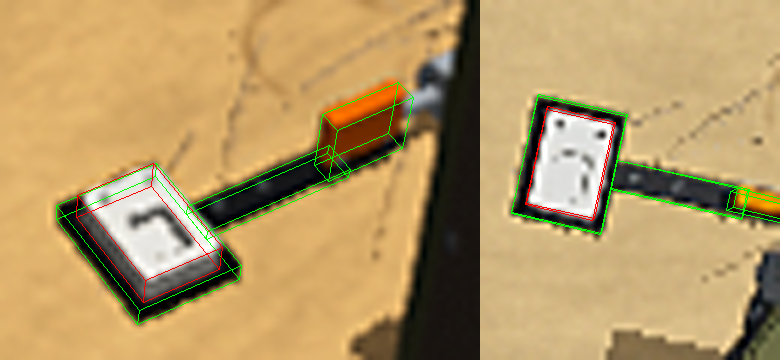

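The part sits flat inside its red outline in the pocket, in both views. Now for the handle.

```bash
python3 go.py 473.1,-217.3,80,1.37; python3 -m pendant '[{"x":6,"y":42,"z":20},{"x":6,"y":43,"z":20},{"y":41,"z":10},{}]' 50 45; python3 go.py 473.1,-217.3,28,1.37
```

```text
t 11.15 p [ 347.3 -204.   132. ] psi 1.37 tilt [ 0.001 -0.   ] F [0.2 0.2 0.1] w 80.0 g 0.0
473.1,-217.3,80,1.37 d [ 12.  125.9  52.1] rot [0.001 0.    0.   ]
t: 11.65
position: [475.1, -215.4, 79.9]
tool_rot: [-2.426, -1.992, 0.001]
force: [-0.4, -0.5, -0.3]
width: 50.2
grasp_force: 0.0
t 11.65 p [ 475.1 -215.4   79.9] psi 1.375 tilt [-0.002  0.001] F [-0.4 -0.5 -0.3] w 50.2 g 0.0
473.1,-217.3,28,1.37 d [-2.3 -1.5 51.9] rot [-0.002 -0.001  0.005]
```

```bash
python3 -m pendant '[{"x":-2,"y":-1.5,"z":25,"wz":0.005},{"z":20},{"z":7},{}]' 50 45; python3 -m pendant '[{},{},{},{},{},{}]' 5 45; python3 go.py
```

```text
t: 12.15
position: [471.1, -218.0, 29.5]
tool_rot: [-2.435, -1.984, 0.0]
force: [0.8, 0.4, 1.0]
width: 49.9
grasp_force: 0.0
t: 12.9
position: [471.4, -218.6, 29.5]
tool_rot: [2.436, 1.984, 0.0]
force: [3.2, -1.7, 3.0]
width: 11.6
grasp_force: 45.0
t 12.9 p [ 471.4 -218.6   29.5] psi 1.367 tilt [ 0. -0.] F [ 3.2 -1.7  3. ] w 11.6 g 45.0
```

```bash
python3 -m pendant '[{"z":-10},{"z":-20},{"z":-20},{"z":-10},{}]' 5 45; python3 go.py 410,112,89,1.37 410,112,89,-.05
```

```text
t: 13.52
position: [471.0, -218.4, 89.5]
tool_rot: [-2.436, -1.983, 0.0]
force: [-0.9, -1.1, -4.1]
width: 11.5
grasp_force: 45.0
t 13.53 p [ 471.  -218.4   89.5] psi 1.367 tilt [-0.  0.] F [-0.9 -1.1 -4.1] w 11.5 g 45.0
410,112,89,1.37 d [ 311.2 -126.7    0.6] rot [-0.    -0.    -0.003]
410,112,89,-.05 d [0. 0. 0.] rot [0.   0.   1.42]
```

```bash
python3 -m pendant '[{"x":20,"y":-8},{"x":39,"y":-16},{"x":45,"y":-18},{"x":50,"y":-21},{"x":50,"y":-21},{"x":48,"y":-19},{"x":39,"y":-16},{"x":20,"y":-8}]'; python3 -m pendant '[{"wz":0.05},{"wz":0.12},{"wz":0.15},{"wz":0.15},{"wz":0.15},{"wz":0.15},{"wz":0.15},{"wz":0.15}]'; python3 -m pendant '[{"wz":0.15},{"wz":0.12},{"wz":0.08},{},{}]';python3 go.py 418.7,112.5,79,-.05
```

```text
t: 14.52
position: [407.9, 114.0, 88.7]
tool_rot: [-2.433, -1.985, 0.002]
force: [0.7, 0.3, -4.2]
width: 11.3
grasp_force: 45.0
t: 15.52
position: [408.5, 112.3, 88.6]
tool_rot: [-3.108, -0.457, 0.004]
force: [1.3, 0.5, -3.6]
width: 11.8
grasp_force: 45.0
t: 16.15
position: [409.2, 112.0, 89.1]
tool_rot: [-3.14, 0.08, 0.002]
force: [-0.4, -0.2, -4.3]
width: 11.7
grasp_force: 45.0
t 16.15 p [409.2 112.   89.1] psi -0.051 tilt [-0.001  0.   ] F [-0.4 -0.2 -4.3] w 11.7 g 45.0
418.7,112.5,79,-.05 d [ 9.5 -0.9 10.1] rot [-0.     0.001 -0.001]
```

```bash
cat > ov4.py <<'E'
from loc import *
from cell import arm
import sys
gx,gy,gw=map(float,sys.argv[1].split(","));k=5;name=sys.argv[2]
s=arm.sense();P=s["position"];ps=float(sys.argv[3])
q=[P[0]+123.5*np.cos(ps),P[1]+123.5*np.sin(ps),ps]
def tile(c,o,w,h):
    im=cv2.resize(ims[c][o[1]:o[1]+h,o[0]:o[0]+w],None,fx=k,fy=k,interpolation=cv2.INTER_CUBIC)
    draw(im,c,PAD[:1],q,P[2]-29.5,k,o,(0,255,0));draw(im,c,PART,q,P[2]-25.5,k,o,(0,0,255))
    draw(im,c,[box(0,8,-66,66,30,88),box(0,8,-38,38,30,54),box(0,8,-66,66,88,130)],[gx,gy,gw],0,k,o,(255,0,255))
    draw(im,c,[box(-28,108,-73,73,0,15)],[gx,gy,gw],0,k,o,(255,255,0))
    return im
cv2.imwrite(f"pics/{name}.png",np.hstack([tile("side",(232,135),90,110),np.vstack([tile("top",(260,150),68,75),np.zeros((175,340,3),np.uint8)])]))
E
python3 ov4.py 614.5,102.7,-.05 ov4 -.051 >/dev/null
```

```text
Traceback (most recent call last):
  File "ov4.py", line 1, in <module>
    from loc import *
  File "loc.py", line 22, in <module>
    print("pad",c,fit({c:q},PAD,[500,-115,1.6]))
                  ~~~^^^^^^^^^^^^^^^^^^^^^^^^^^
  File "h.py", line 25, in fit
    ys,xs=np.where(m);o=np.array([xs.min()-12,ys.min()-12]);sh=(np.ptp(ys)+25,np.ptp(xs)+25)
                                  ~~~~~~^^
ValueError: zero-size array to reduction operation minimum which has no identity
```

```bash
python3 - <<'E'
L=open("loc.py").read().split("\n")
i=next(k for k,l in enumerate(L) if l.startswith("for c in ims:"))
j=next(k for k,l in enumerate(L) if l.startswith("def draw"))
open("loc.py","w").write("\n".join(L[:i]+L[j:]))
E
python3 ov4.py 614.5,102.7,-.05 ov4 -.051
```

```text
(no output)
```

View pics/ov4.png

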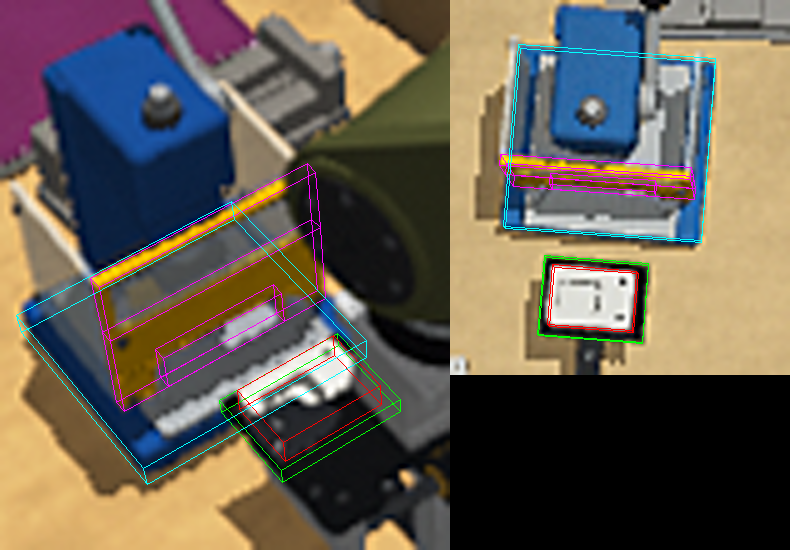

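Top view: the base, guard and loaded paddle match the model to about 1 mm. In the side view the paddle's outline starts within about 0.5 px of (276,215). I'll lower and line up before the lead-in.

```bash
python3 -m pendant '[{"x":10,"y":-1,"z":5},{"x":12,"y":-1,"z":15},{"z":7},{},{}]'; python3 go.py 431.2,111.9,61.3,-.05 456.2,110.6,61.3,-.05
```

```text
t: 16.98
position: [431.7, 112.7, 62.7]
tool_rot: [-3.14, 0.083, 0.001]
force: [-0.0, 0.1, -3.5]
width: 11.9
grasp_force: 45.0
t 16.98 p [431.7 112.7  62.7] psi -0.053 tilt [-0.  0.] F [-0.   0.1 -3.5] w 11.9 g 45.0
431.2,111.9,61.3,-.05 d [-0.5  0.8  1.4] rot [-0.     0.    -0.003]
456.2,110.6,61.3,-.05 d [25.  0.  0.] rot [0. 0. 0.]
```

```bash
python3 -m pendant '[{"y":0.8,"z":1.2,"wz":-0.003},{"x":5},{"x":5},{"x":5},{"x":3},{}]'; python3 go.py; python3 -m pendant '[{"x":3},{"x":3},{"x":3},{}]'; python3 go.py 614.5,102.7,61.3,-.05
```

```text
t: 17.73
position: [449.8, 110.9, 61.1]
tool_rot: [-3.14, 0.079, 0.001]
force: [0.4, 0.2, -3.9]
width: 11.6
grasp_force: 45.0
t 17.73 p [449.8 110.9  61.1] psi -0.05 tilt [-0.001  0.   ] F [ 0.4  0.2 -3.9] w 11.6 g 45.0
t: 18.23
position: [458.9, 110.5, 61.1]
tool_rot: [-3.14, 0.079, 0.001]
force: [0.2, 0.4, -4.7]
width: 11.3
grasp_force: 45.0
t 18.23 p [458.9 110.5  61.1] psi -0.05 tilt [-0.001  0.   ] F [ 0.2  0.4 -4.7] w 11.3 g 45.0
614.5,102.7,61.3,-.05 d [155.8  -0.   -0.2] rot [-0.     0.001 -0.   ]
```

Nose is about 4 mm before the guard with no lateral force. Going on in small steps.

```bash
for i in 1; do python3 -m pendant '[{"x":2},{"x":2},{"x":2},{}]'; python3 go.py; done; python3 - <<'E'
from cell import arm
s=arm.sense();print(s["force"],s["ft_torque"])
E
```

```text
t: 18.73
position: [464.8, 110.2, 61.1]
tool_rot: [-3.14, 0.079, 0.001]
force: [0.4, 0.5, -4.6]
width: 11.7
grasp_force: 45.0
t 18.73 p [464.8 110.2  61.1] psi -0.05 tilt [-0.001  0.   ] F [ 0.4  0.5 -4.6] w 11.7 g 45.0
[ 0.4457794   0.54912447 -4.63602003] [ 0.08811551 -0.00270667  0.04661348]
```

```bash
python3 -m pendant '[{"x":2},{"x":2},{"x":2},{}]'; python3 go.py;  python3 -m pendant '[{"x":2},{"x":2},{"x":2},{}]'; python3 go.py
```

```text
t: 19.23
position: [470.8, 109.9, 61.2]
tool_rot: [-3.14, 0.079, 0.001]
force: [-0.2, -0.1, -3.4]
width: 11.3
grasp_force: 45.0
t 19.23 p [470.8 109.9  61.2] psi -0.05 tilt [-0.001  0.   ] F [-0.2 -0.1 -3.4] w 11.3 g 45.0
t: 19.73
position: [476.8, 109.6, 61.2]
tool_rot: [-3.14, 0.079, 0.001]
force: [0.4, 0.0, -3.5]
width: 11.9
grasp_force: 45.0
t 19.73 p [476.8 109.6  61.2] psi -0.05 tilt [-0.  0.] F [ 0.4  0.  -3.5] w 11.9 g 45.0
```

```bash
python3 -m pendant '[{"x":3},{"x":4},{"x":4},{"x":4},{}]'; python3 go.py;  python3 -m pendant '[{"x":4},{"x":4},{"x":4},{"x":3},{}]'; python3 go.py
```

```text
t: 20.35
position: [491.9, 108.8, 61.1]
tool_rot: [-3.14, 0.079, 0.001]
force: [-0.2, 0.8, -3.8]
width: 11.7
grasp_force: 45.0
t 20.35 p [491.9 108.8  61.1] psi -0.05 tilt [-0.  0.] F [-0.2  0.8 -3.8] w 11.7 g 45.0
t: 20.98
position: [506.8, 108.1, 61.1]
tool_rot: [-3.14, 0.079, 0.001]
force: [0.8, 0.3, -4.1]
width: 11.7
grasp_force: 45.0
t 20.98 p [506.8 108.1  61.1] psi -0.05 tilt [-0.  0.] F [ 0.8  0.3 -4.1] w 11.7 g 45.0
```

```bash
python3 -m pendant '[{"x":3},{"x":3},{"x":2},{}]'; python3 go.py;  python3 -m pendant '[{"x":2},{"x":2},{}]'; python3 go.py
```

```text
t: 21.48
position: [514.8, 107.7, 61.1]
tool_rot: [-3.14, 0.079, 0.001]
force: [1.3, 0.6, -3.4]
width: 11.8
grasp_force: 45.0
t 21.48 p [514.8 107.7  61.1] psi -0.05 tilt [-0.  0.] F [ 1.3  0.6 -3.4] w 11.8 g 45.0
t: 21.85
position: [518.4, 107.5, 61.0]
tool_rot: [-3.14, 0.079, 0.002]
force: [-3.9, 1.7, -3.4]
width: 11.6
grasp_force: 45.0
t 21.85 p [518.4 107.5  61. ] psi -0.05 tilt [-0.001  0.   ] F [-3.9  1.7 -3.4] w 11.6 g 45.0
```

```bash
python3 -m pendant '[{"x":2},{"x":2},{"x":1},{}]'; python3 go.py;  python3 -m pendant '[{"x":1},{"x":1},{}]'; python3 go.py
```

```text
t: 22.35
position: [523.2, 107.3, 60.9]
tool_rot: [-3.14, 0.079, 0.003]
force: [-4.8, 1.6, -3.1]
width: 11.6
grasp_force: 45.0
t 22.35 p [523.2 107.3  60.9] psi -0.05 tilt [-0.002  0.   ] F [-4.8  1.6 -3.1] w 11.6 g 45.0
t: 22.72
position: [525.1, 107.2, 60.9]
tool_rot: [-3.14, 0.079, 0.003]
force: [-6.7, 0.9, -2.6]
width: 11.7
grasp_force: 45.0
t 22.73 p [525.1 107.2  60.9] psi -0.05 tilt [-0.002  0.   ] F [-6.7  0.9 -2.6] w 11.7 g 45.0
```

```bash
python3 -m pendant '[{"x":1},{}]'; python3 go.py;  python3 -m pendant '[{"x":0.7},{}]'; python3 go.py
```

```text
t: 22.98
position: [525.9, 107.1, 60.8]
tool_rot: [-3.14, 0.079, 0.004]
force: [-8.3, 2.3, -1.1]
width: 12.0
grasp_force: 45.0
t 22.98 p [525.9 107.1  60.8] psi -0.05 tilt [-0.003  0.   ] F [-8.3  2.3 -1.1] w 12.0 g 45.0
t: 23.22
position: [526.0, 107.2, 60.7]
tool_rot: [-3.14, 0.079, 0.006]
force: [-12.3, 2.6, -0.8]
width: 11.7
grasp_force: 45.0
t 23.23 p [526.  107.2  60.7] psi -0.05 tilt [-0.004  0.   ] F [-12.3   2.6  -0.8] w 11.7 g 45.0
```

The travel stopped and the force rose to 12 N, so the backstop is right back. I'll settle briefly and hand in.

```bash
python3 -m pendant '[{},{},{},{}]'; python3 go.py; python3 -c "
from cell import order
print(order.hand_in())"
```

```text
t: 23.72
position: [526.0, 107.2, 60.7]
tool_rot: [-3.14, 0.079, 0.006]
force: [-12.3, 1.9, 0.4]
width: 11.9
grasp_force: 45.0
t 23.73 p [526.  107.2  60.7] psi -0.05 tilt [-0.004  0.   ] F [-12.3   1.9   0.4] w 11.9 g 45.0
the job is handed in; nothing more can be done
None
```

The job is handed in (no verdict was returned): the larger part is seated in the pocket, the paddle is through the window with the backstop pushed to its stop, and the arm is still gripping and holding it in at about 12 N.

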